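# Weigh a set of reground planer knives on the counter balance

## Task

Weigh the set of reground planer knives: first slide every knife up out of the drying rack by its top edge and stand it, edge up, in a free slot of the cradle on the balance's goods pan, setting it down gently because the hard steel chips when dropped. Then put weights in the brass pan, adding or taking back, until the pointer comes to rest in the green band. Leave the knives and those weights on the balance, with every weight that is not needed in the wooden tray, and do not disturb the other things on the bench.

Things in the scene. Friction and masses are not known exactly. Their poses are not given: they have to be found in the camera images.
- knife_1: Reground planer knife (or absent: there are three or four in the rack), a flat bright steel plate 105 mm long (its y), 65 mm high (its z) and 8 mm thick (its x), standing on its serrated back with the ground edge up in one of the four rack slots, sunk 22 mm in the slot and free above; it may lean by up to 0.2 rad. Origin: middle of the lower edge. It weighs somewhere between 250 and 375 g.
- knife_2: Reground planer knife (or absent: there are three or four in the rack), a flat bright steel plate 105 mm long (its y), 65 mm high (its z) and 8 mm thick (its x), standing on its serrated back with the ground edge up in one of the four rack slots, sunk 22 mm in the slot and free above; it may lean by up to 0.2 rad. Origin: middle of the lower edge. It weighs somewhere between 250 and 375 g.
- knife_3: Reground planer knife (or absent: there are three or four in the rack), a flat bright steel plate 105 mm long (its y), 65 mm high (its z) and 8 mm thick (its x), standing on its serrated back with the ground edge up in one of the four rack slots, sunk 22 mm in the slot and free above; it may lean by up to 0.2 rad. Origin: middle of the lower edge. It weighs somewhere between 250 and 375 g.
- knife_4: Reground planer knife (or absent: there are three or four in the rack), a flat bright steel plate 105 mm long (its y), 65 mm high (its z) and 8 mm thick (its x), standing on its serrated back with the ground edge up in one of the four rack slots, sunk 22 mm in the slot and free above; it may lean by up to 0.2 rad. Origin: middle of the lower edge. It weighs somewhere between 250 and 375 g.
- rack: Fixed black plastic drying rack, 200 mm (x) by 110 mm (y) at the base, 34 mm high, with four parallel slots 44 mm apart across its x (at x = -66, -22, 22, 66 mm), each 12 mm wide, 22 mm deep (slot floor 12 mm above the underside), running 90 mm along its y and open at both ends. Origin: centre of the underside, on the bench.
- balance: Fixed green two-pan counter balance, housing 150 mm (x) by 340 mm (y) by 85 mm high; goods side at its +y, weight side at its -y, each pan 120 mm from the middle. A white dial with a green band stands in the middle, 64 mm wide along y, 10 mm thick, reaching 214 mm above the bench. Origin: centre of the underside, z up. The pans stay level and ride straight up and down, linked so that one rises as the other sinks.
- goods_pan: Goods pan: an aluminium plate carrying a black slotted knife cradle like the rack, moving vertically by up to 14.4 mm either way (underside 100 mm above the bench when the beam is level). Four slots along its y at x = -66, -22, 22, 66 mm, each 12 mm wide between round-topped fins, 90 mm long, open at the ends; slot floor 12 mm and fin tops 34 mm above the origin. Origin: centre of the underside.
- weight_pan: Weight pan: shallow brass dish, 200 mm (x) by 170 mm (y) outside, walls 4 mm thick, floor 4 mm thick, rim 15 mm above the origin. Moves vertically by up to 14.4 mm either way, opposite to the goods pan. Origin: centre of the underside, 100 mm above the bench when level. Where in the dish a weight stands makes no difference to the reading.
- pointer (a joint): Angle of the balance's pointer and beam, rad: 0 level, positive when the goods side is heavier (goods pan down, pointer leaning to the balance's +y), stops at -0.12 and 0.12. The beam is sprung and damped: it leans 0.06 rad for every 100 g of difference (so it lies on a stop above 200 g) and settles in about 1.5 s. The green band spans -0.042 to 0.042.
- pointer_tip (a point): Tip of the red pointer, 152 mm above its pivot.
- w500_a: Cylindrical shop weight with a plain cylindrical knob on top, 500 g, dark steel: body 50 mm across and 32 mm high, knob 22 mm across rising to 68 mm above the underside. Origin: centre of the underside, z up the knob. Starts upright in the weight tray.
- w500_b: Cylindrical shop weight with a plain cylindrical knob on top, 500 g, dark steel: body 50 mm across and 32 mm high, knob 22 mm across rising to 68 mm above the underside. Origin: centre of the underside, z up the knob. Starts upright in the weight tray.
- w200_a: Cylindrical shop weight with a plain cylindrical knob on top, 200 g, brass: body 38 mm across and 22 mm high, knob 20 mm across rising to 58 mm above the underside. Origin: centre of the underside, z up the knob. Starts upright in the weight tray.
- w200_b: Cylindrical shop weight with a plain cylindrical knob on top, 200 g, brass: body 38 mm across and 22 mm high, knob 20 mm across rising to 58 mm above the underside. Origin: centre of the underside, z up the knob. Starts upright in the weight tray.
- w100: Cylindrical shop weight with a plain cylindrical knob on top, 100 g, copper: body 32 mm across and 15 mm high, knob 18 mm across rising to 50 mm above the underside. Origin: centre of the underside, z up the knob. Starts upright in the weight tray.
- tray: Fixed shallow wooden weight tray, 200 mm (x) by 140 mm (y), 16 mm high, walls and floor 5 mm thick. Origin: centre of the underside, on the bench. Rack and tray may stand on either side of the balance.
- wrench: Bystander: steel wrench 190 mm long lying behind the balance.
- stone: Bystander: brick-red honing stone, 150 x 50 x 25 mm.
- flange: Bystander: steel wheel flange, a ring 84 mm across, 16 mm high.
- wheel: Bystander: pale grinding wheel lying flat behind the balance, 125 mm across, 20 mm thick.
- oil: Bystander: yellow oil bottle 70 mm across, 180 mm tall.
- brush: Bystander: brush 200 mm long lying on the bench.
Not all that is in view belongs to the job. Leave any blue or turquoise look-alike of the w200_a alone.

How it is judged:
By the outcome, as a careful person would: the job done as asked, in the order asked, and still so for the second after the job is handed in, with the robot touching nothing.
Of knife_1, knife_2, knife_3, knife_4 only 3 to 4 are there at a start; the rules pass over those that are not, and their reading is None.
At some moment in a run one of w500_a, w500_b, w200_a, w200_b, w100 may be knocked a few centimetres aside while the robot is not near it.
It also fails if it takes over 210 s, if anything falls off the work surface, if the arm or the gripper's body presses on something with over 40 N, if the wrist force passes 120 N, or if a joint passes its speed limit or range.

## Robot

A 6-joint arm with a two-finger parallel gripper is mounted at the origin on the work surface. World frame = base frame: x ahead of the robot, y to its left, z up, the work surface at z = 0. Lengths are in mm, angles in rad, forces in N, time in s.
With the tool pointing down it reaches from about 400 to 825 mm from the base axis. Payload 7 kg.
Tool frame: the origin (TCP) lies at the very end of the fingers, on their centre line; the grasp point (between the pads) lies 19 mm behind it; z points along the fingers, y is the direction in which the jaws open and shut (so a half turn about z gives the same grasp; the last joint's range is limited). The gripper opens to 88 mm and grips with 3 to 60 N. Pads are 19 mm wide; open, the fingers measure 130 mm over their backs; the gripper's body (78 mm by 193 mm) begins 47 mm behind the grasp point.
Start: joints at [1.488, 0.359, 0.012, 0, -1.224, -0.288], TCP at [244.601, 629.099, 189.461] pointing down, gripper open.
Joint ranges: [-3.07, 3.07], [-1.43, 2.12], [-1.02, 1.25], [-3.03, 1.67], [-3.05, -0], [-3.03, 3.03]. Speed limits (rad/s): [2.39, 2.39, 3.01, 3.14, 3.14, 3.14].

## Interface

Orientations are given as a unit quaternion [x, y, z, w].
In Python, from plant import bot gives the robot as it stands. Calls block until the motion is done:
- bot.move_ptp(position, orientation): joint-space move of the TCP to a pose.
- bot.line_to(position, velocity=150, ori=None): straight line of the TCP; ori=None keeps the orientation; velocity is the mean speed in mm/s.
- bot.move_joints(angles): joint-space move.
- bot.move_gripper(opening, force=None): finger opening in mm; force is the grip in N (None keeps the last); returns when the fingers have stopped.
- bot.pause(seconds).
- bot.solve_ik(position, orientation): joint angles nearest the present ones, or None.
- bot.read_state(): the state.
- bot.camera(name): name is "scene" or "top" or "wrist"; returns the picture (400x640x3 uint8, red, green, blue); there is no depth.
- bot.get_calibration(name): a dict with "fx", "fy", "cx", "cy" (pixels), "view" (4x4, takes a point from world to camera coordinates); the wrist camera has in their place "T_tool_cam" (4x4, takes a point from camera to tool coordinates, whose origin is the TCP and whose axes are the flange's). Camera axes: x right, y up, looking along -z (the intrinsics and any distortion apply to the point x, -y, -z); pixel columns grow to the right and rows downward; lengths in mm; the calibration is good to about 2 mm. A picture is of the moment at which its call begins: read the wrist's pose just before it. get_calibration takes no time and is no camera call.
A pose or a line that the arm cannot do raises bot.Unreachable and nothing moves.
- bot.close_job(): hands the job in, once; it reports no verdict.
The state is a dict: "t": time; "joint_pos": joint angles; "qvel": joint speeds; "tau": joint torques, N m; "tcp_pos": TCP position; "eef_rot": TCP orientation; "contact_force": force on the tool from outside, world axes, zero at the start; "moment": the same for the moment, N m; "width": finger opening in mm.
Only numpy, scipy, OpenCV 4.12 (cv2) and the standard library are available. Lean on these libraries where they do the work, as an engineer would, in place of code of your own. Each camera call takes 0.05 s, during which the arm holds its last target.

## Working session

There is one attempt and no reset: what is moved stays moved. The work goes in short steps, each a Python script; the robot and the scene stay as the last script left them, time stands still between calls to the robot, and variables do not carry over. Pictures are saved under pics/ and viewed, and the job is handed in when it is done.

```bash
ls; mkdir -p pics; python3 - <<'E'
from plant import bot
import cv2,json
for n in("scene","top","wrist"):
    c=bot.get_calibration(n); print(n,{k:(v.tolist() if hasattr(v,'tolist') else v) for k,v in c.items()})
    cv2.imwrite(f"pics/a_{n}.png",bot.camera(n)[:,:,::-1])
s=bot.read_state(); print(s)
E
```

```text
pics
scene {'fx': 401.29348878043623, 'fy': 401.29348878043623, 'cx': 327.8650994309424, 'cy': 201.80585110940925, 'view': [[0.46420029408188496, 0.8855077028445493, -0.019854349076744892, -243.0253433816538], [-0.5568129060628532, 0.3091779797499171, 0.7709528938136236, 223.56483951156363], [0.688823253539057, -0.3468214022241556, 0.6365826264854694, -1486.3923955787382], [0.0, 0.0, 0.0, 1.0]]}
top {'fx': 417.93660183090475, 'fy': 417.93660183090475, 'cx': 314.69402264289533, 'cy': 202.9707528315669, 'view': [[-0.008732405021952874, -0.9999047272878784, 0.01069025022564857, -34.299404879130165], [0.9989150991378104, -0.008233730020473487, 0.045834816509381246, -581.1135228410941], [-0.04574242906789348, 0.011078900545828567, 0.9988918300525161, -1489.1603708747766], [0.0, 0.0, 0.0, 1.0]]}
wrist {'fx': 282.6729015304811, 'fy': 282.6729015304811, 'cx': 318.6745649359357, 'cy': 201.02854312327543, 'T_tool_cam': [[-0.0001220957688261151, 0.9686805550463768, 0.24831022404980732, 66.28808706278792], [0.9999986087469201, 0.0005313629088824128, -0.0015811886926915403, -0.15516818451144498], [-0.0016636095834258687, 0.24830968553099436, -0.9686792722437346, -195.4476931440078], [0.0, 0.0, 0.0, 1.0]]}
{'t': 0.15, 'joint_pos': array([ 1.48814026e+00,  3.59218957e-01,  1.13315739e-02, -2.41179698e-04,
       -1.22410574e+00, -2.88093819e-01]), 'qvel': array([-0.00132208, -0.00216838,  0.00203227, -0.00031318, -0.00026583,
       -0.00015492]), 'tau': array([-1.32261084e-03, -5.83274710e+01,  2.93292278e+01,  7.00118870e+00,
        8.80184001e-03, -1.13485150e-04]), 'tcp_pos': array([244.45273456, 628.76796395, 188.76966426]), 'eef_rot': array([ 9.82859464e-01, -1.84355370e-01, -5.14341323e-05,  6.06870302e-04]), 'contact_force': array([-0.03543617, -0.99504113, -0.60562537]), 'moment': array([0.02639153, 0.03004676, 0.0160203 ]), 'width': 87.86090760729948}
```

View pics/a_scene.png

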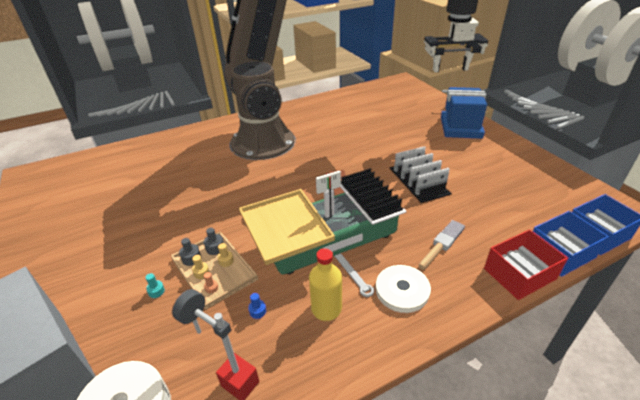

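View pics/a_top.png

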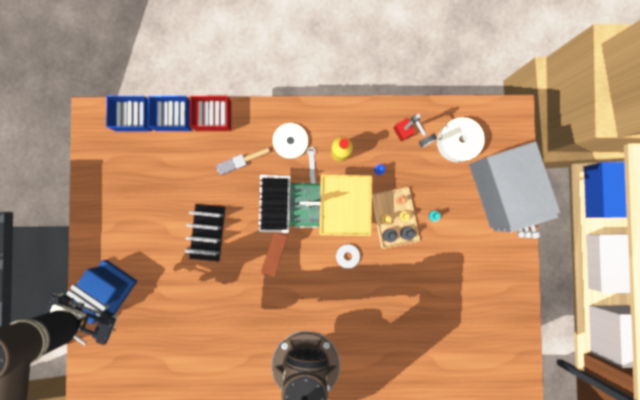

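View pics/a_wrist.png

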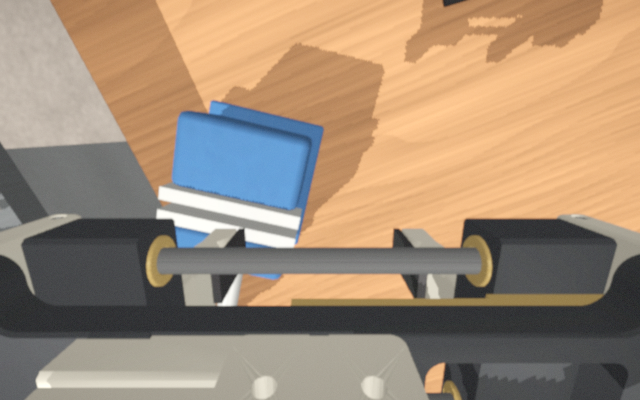

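```bash
cat > h.py <<'E'
import numpy as np, cv2
from scipy.spatial.transform import Rotation as R
from plant import bot
def down(yaw,tilt=0.):
    """tool down; jaw axis (tool y) at world angle yaw+90 ; tilt about tool x-axis (world)"""
    # tool x -> (cos,sin,0), tool z -> -z
    c,s=np.cos(yaw),np.sin(yaw)
    M=np.array([[c,s,0],[s,-c,0],[0,0,-1]]).astype(float)
    r=R.from_matrix(M)
    if tilt: r=R.from_rotvec(tilt*M[:,0])*r
    return r.as_quat()
def view(name,st=None):
    c=bot.get_calibration(name)
    if name!="wrist": return c,np.array(c["view"])
    T=np.eye(4);T[:3,:3]=R.from_quat(st["eef_rot"]).as_matrix();T[:3,3]=st["tcp_pos"]
    return c,np.linalg.inv(T@np.array(c["T_tool_cam"]))
def proj(cv,P):
    c,V=cv;P=np.atleast_2d(P);q=P@V[:3,:3].T+V[:3,3]
    return np.c_[c["cx"]+c["fx"]*q[:,0]/-q[:,2], c["cy"]+c["fy"]*-q[:,1]/-q[:,2]]
def back(cv,uv,z):
    c,V=cv;uv=np.atleast_2d(uv)
    d=np.c_[(uv[:,0]-c["cx"])/c["fx"],-(uv[:,1]-c["cy"])/c["fy"],-np.ones(len(uv))]
    Rm=V[:3,:3];o=-Rm.T@V[:3,3];w=d@Rm
    return o+w*((z-o[2])/w[:,2])[:,None]
def save(im,fn,crop=None,scale=1):
    im=im[:,:,::-1]
    if crop: x0,y0,x1,y1=crop;im=im[y0:y1,x0:x1]
    if scale!=1: im=cv2.resize(im,None,fx=scale,fy=scale,interpolation=cv2.INTER_CUBIC)
    cv2.imwrite(fn,im)
def snap(fn):
    st=bot.read_state();im=bot.camera("wrist");save(im,fn);np.savez(fn[:-4]+".npz",e=st["eef_rot"],p=st["tcp_pos"],im=im);return st,im
def load(fn):
    d=np.load(fn[:-4]+".npz");return view("wrist",dict(eef_rot=d["e"],tcp_pos=d["p"])),d["im"]
E
python3 - <<'E'
from h import *
cv=view("top")
np.set_printoptions(precision=1,suppress=True)
for n,uv,z in[("rack",(206,233),34),("goods",(275,204),134),("wpan",(346,205),112),("tray",(397,217),8),("base",(306,362),100),("oil",(342,148),180),("dial",(310,203),210)]:
    print(n,back(cv,uv,z))
im=cv2.imread("pics/a_top.png")[:,:,::-1]
save(im,"pics/b_top.png",(170,110,460,290),2.7)
im=cv2.imread("pics/a_scene.png")[:,:,::-1]
save(im,"pics/b_scene.png",(140,130,460,340),2.5)
for z in(300,250):
  for p in([600,385],[600,120],[590,-300]):
    print(z,p,bot.solve_ik(np.array([*p,z],float),down(np.pi)) , bot.solve_ik(np.array([*p,z],float),down(0)))
E
```

```text
rack [[477.1 345.1  34. ]]
goods [[573.   93.3 134. ]]
wpan [[ 568.6 -143.3  112. ]]
tray [[ 527.9 -336.     8. ]]
base [[ 47.1  -4.7 100. ]]
oil [[ 749.5 -126.8  180. ]]
dial [[571.8 -22.4 210. ]]
300 [600, 385] [ 0.8  0.4  0.3  0.  -1.5 -2.4] [ 0.8  0.4  0.3  0.  -1.5  0.7]
300 [600, 120] [ 0.5  0.2  0.   0.  -1.4 -2.1] [ 0.5  0.2  0.   0.  -1.4  1.1]
300 [590, -300] [-0.2  0.3  0.2  0.  -1.4 -1.4] [-0.2  0.3  0.2  0.  -1.4  1.7]
250 [600, 385] [ 0.8  0.4  0.2  0.  -1.4 -2.4] [ 0.8  0.4  0.2  0.  -1.4  0.7]
250 [600, 120] [ 0.5  0.2 -0.   0.  -1.3 -2.1] [ 0.5  0.2 -0.   0.  -1.3  1.1]
250 [590, -300] [-0.2  0.3  0.1  0.  -1.3 -1.4] [-0.2  0.3  0.1  0.  -1.3  1.7]
```

View pics/b_top.png

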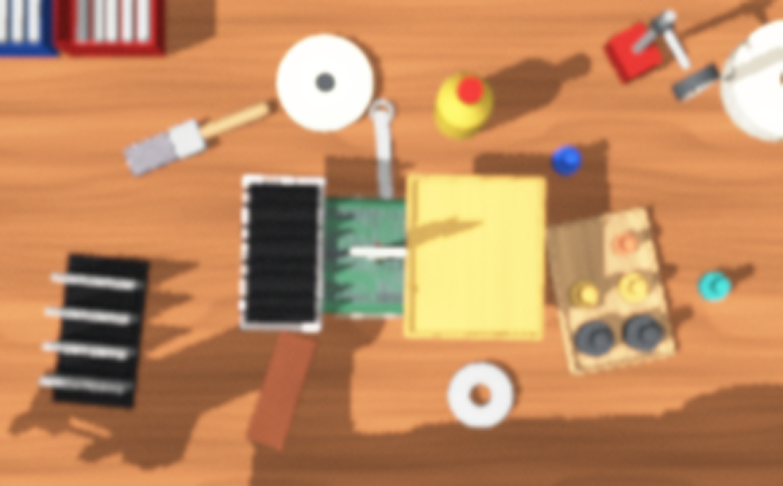

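View pics/b_scene.png

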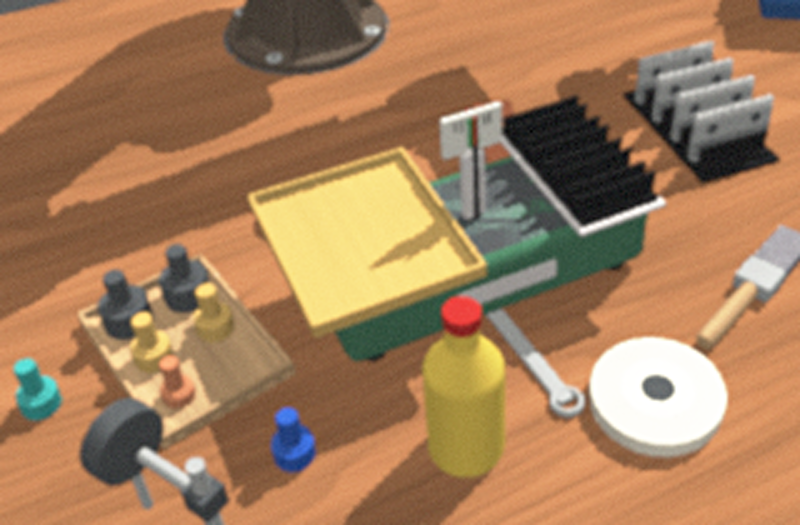

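```bash
python3 - <<'E'
from h import *
bot.move_ptp([477,420,260],down(-np.pi/2)); st,im=snap("pics/r1.png"); print(st["t"],st["tcp_pos"])
bot.move_ptp([573,185,330],down(-np.pi/2)); st,im=snap("pics/g1.png"); print(st["t"],st["tcp_pos"])
E
```

```text
1.3667 [476.48557992 420.53237906 259.6159425 ]
2.4417 [572.59533921 186.02302876 329.29650714]
```

View pics/r1.png

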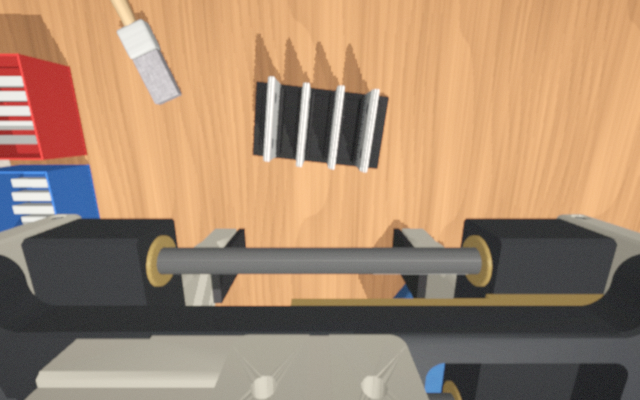

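View pics/g1.png

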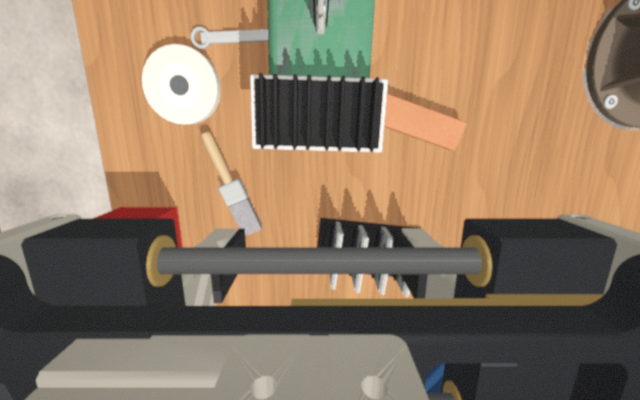

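```bash
python3 - <<'E'
from h import *
np.set_printoptions(precision=1,suppress=True)
cv,im=load("pics/r1.png"); print(back(cv,[(258,82),(388,97),(378,168),(253,155)],20))
cv,im=load("pics/g1.png"); print(back(cv,[(252,76),(385,79),(382,152),(251,148)],103))
bot.move_ptp([555,172,240],down(-np.pi/2)); st,im=snap("pics/g2.png"); print(st["t"],st["tcp_pos"])
bot.move_ptp([477,410,190],down(-np.pi/2)); st,im=snap("pics/r2.png"); print(st["t"],st["tcp_pos"])
E
```

```text
[[563.3 289.1  20. ]
 [375.6 309.   20. ]
 [384.6 412.4  20. ]
 [576.3 392.8  20. ]]
[[664.4  48.8 103. ]
 [480.2  52.5 103. ]
 [478.7 152.6 103. ]
 [671.5 146.9 103. ]]
2.95 [555.3 172.8 240.6]
4.0 [477.7 409.5 190.8]
```

View pics/r2.png

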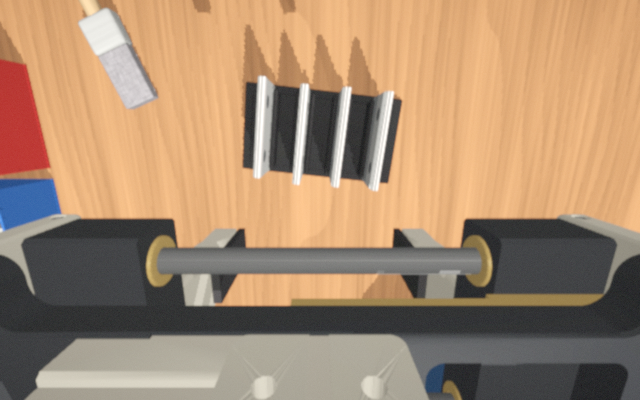

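View pics/g2.png

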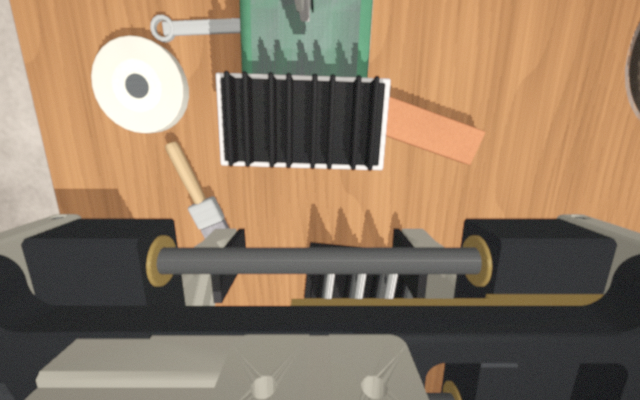

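```bash
python3 - <<'E'
from h import *
cv,im=load("pics/r2.png"); save(im,"pics/r2z.png",(230,60,420,200),4.2)
cv,im=load("pics/g2.png"); save(im,"pics/g2z.png",(205,0,405,180),3.3)
E
```

```text
(no output)
```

View pics/r2z.png

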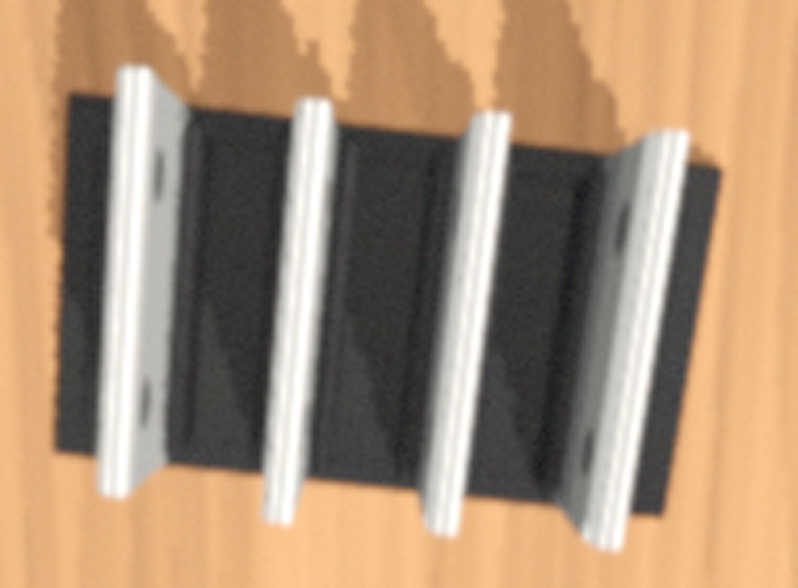

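View pics/g2z.png

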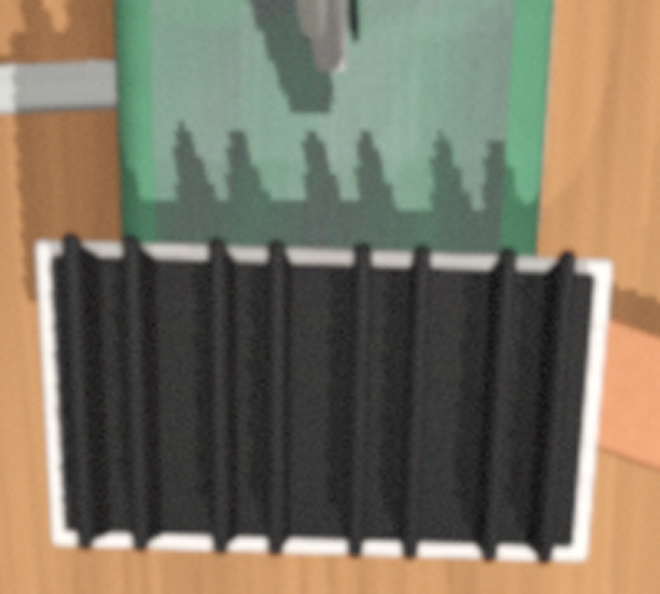

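```bash
python3 - <<'E'
from h import *
np.set_printoptions(precision=1,suppress=True)
cv,im=load("pics/r2.png"); f=lambda a:np.array(a)/4.2+[230,60]
for z in (0,12,34):
  B=back(cv,f([(70,95),(720,168),(662,515),(55,452)]),z); print(z,B[:,:2].tolist(),B.mean(0),np.linalg.norm(B[0]-B[1]),np.linalg.norm(B[2]-B[3]),np.linalg.norm(B[1]-B[2]),np.linalg.norm(B[3]-B[0]))
  d=(B[0]-B[1])+(B[3]-B[2]); print("xdir",np.arctan2(d[1],d[0]))
a=back(cv,f([(135,70),(316,102),(492,115),(668,133)]),76.5); b=back(cv,f([(115,492),(280,520),(443,530),(603,545)]),76.5)
print("mid",(a+b)/2,"len",np.linalg.norm(a-b,axis=1),"ang",np.arctan2((b-a)[:,1],(b-a)[:,0])-np.pi/2)
cv,im=load("pics/g2.png"); f=lambda a:np.array(a)/3.3+[205,0]
a=back(cv,f([(102.5,244),(247.5,246),(392,250),(537.5,255)]),134);b=back(cv,f([(112,544),(247,546),(382,550),(516,555)]),134)
m=(a+b)/2;print(m,m.mean(0),np.linalg.norm(a-b,axis=1),np.arctan2((b-a)[:,1],(b-a)[:,0])-np.pi/2); print(np.linalg.norm(np.diff(m,axis=0),axis=1))
B=back(cv,f([(37,242),(612,262),(588,560),(53,545)]),103);print(B,B.mean(0),np.linalg.norm(B[0]-B[1]),np.linalg.norm(B[1]-B[2]),np.linalg.norm(B[3]-B[2]))
E
```

```text
0 [[569.1815229920938, 286.072551338843], [370.55504912341576, 307.0974794243044], [381.888819497086, 415.4518596562435], [580.9557744795358, 394.55295743390025]] [475.6 350.8   0. ] 199.73613524473603 200.16097691629042 108.94551879875885 109.11751236459735
xdir -0.10502954536062789
12 [[566.3246426854942, 287.8440276425596], [373.87028309821966, 308.21562761735055], [384.85186816334067, 413.203006438771], [577.7330213648304, 392.95351620245265]] [475.7 350.6  12. ] 193.5295393723678 193.9411795240178 105.56014836260384 105.72679740450585
xdir -0.10502954536062792
34 [[561.0870287900615, 291.0917341993734], [379.94821205202686, 310.2655659712685], [390.28412405147435, 409.0801088734047], [571.824640654537, 390.02120727813195]] [475.8 350.1  34. ] 182.15078027302607 182.53821763818436 99.35363589631959 99.51048664433786
xdir -0.10502954536062799
mid [[540.1 343.3  76.5]
 [496.6 350.7  76.5]
 [453.5 353.6  76.5]
 [410.5 357.7  76.5]] len [103.7 104.  103.7 103.7] ang [-0.1 -0.1 -0.1 -0.1]
[[638.7  98.6 134. ]
 [595.1  99.2 134. ]
 [551.6 100.3 134. ]
 [507.9 101.8 134. ]] [573.3 100.  134. ] [90.  90.1 90.2 90.5] [-0. -0. -0. -0.]
[43.6 43.6 43.7]
[[667.1  47.7 103. ]
 [476.6  53.5 103. ]
 [478.8 152.9 103. ]
 [670.1 147.8 103. ]] [573.2 100.5 103. ] 190.57380909907224 99.36812287129845 191.36838927720777
```

```bash
cat >> h.py <<'E'
KN=np.array([[540.1,343.3],[496.6,350.7],[453.5,353.6],[410.5,357.7]])
SL=np.array([[638.7,98.6],[595.1,99.2],[551.6,100.3],[507.9,101.8]])
RY=-0.105
def fz(n=6):
    v=[]
    for _ in range(n): v.append(bot.read_state()["contact_force"]); bot.pause(0.03)
    return np.mean(v,0)
def pick_knife(p,yaw=RY,zt=44):
    q=down(-np.pi/2+yaw)
    bot.move_gripper(24,35)
    bot.move_ptp([*p,150],q); bot.pause(.15); f0=fz()
    bot.line_to([*p,zt+25],150); bot.line_to([*p,zt],60)
    f1=bot.read_state()["contact_force"]
    bot.move_gripper(0,35); s=bot.read_state(); print("closed",s["width"],"F",f1,s["contact_force"])
    bot.line_to([*p,zt+30],60); bot.line_to([*p,150],150); bot.pause(.25); f2=fz()
    print("weight N",f0[2]-f2[2],"width",bot.read_state()["width"],"t",s["t"])
E
python3 - <<'E'
from h import *
np.set_printoptions(precision=2,suppress=True)
cv,im=load("pics/g2.png"); f=lambda a:np.array(a)/3.3+[205,0]
a=back(cv,f([(102.5,244),(247.5,246),(392,250),(537.5,255)]),134);b=back(cv,f([(112,544),(247,546),(382,550),(516,555)]),134)
print(np.arctan2((b-a)[:,1],(b-a)[:,0])*1000-np.pi/2*1000)
cv,im=load("pics/r2.png"); f=lambda a:np.array(a)/4.2+[230,60]
a=back(cv,f([(135,70),(316,102),(492,115),(668,133)]),76.5); b=back(cv,f([(115,492),(280,520),(443,530),(603,545)]),76.5)
print(np.arctan2((b-a)[:,1],(b-a)[:,0])*1000-np.pi/2*1000)
pick_knife(KN[0])
snap("pics/p1.png"); save(bot.camera("scene"),"pics/p1s.png",(380,120,480,220),5)
E
```

```text
[-36.08 -33.84 -29.89 -32.75]
[-100.65 -104.02 -101.23 -106.28]
closed 0.4773882845082047 F [ 1.26 -0.1  -0.21] [-0.34 -0.33 -0.16]
weight N -0.14322103480033216 width 0.34244095257048784 t 7.925
```

View pics/p1.png

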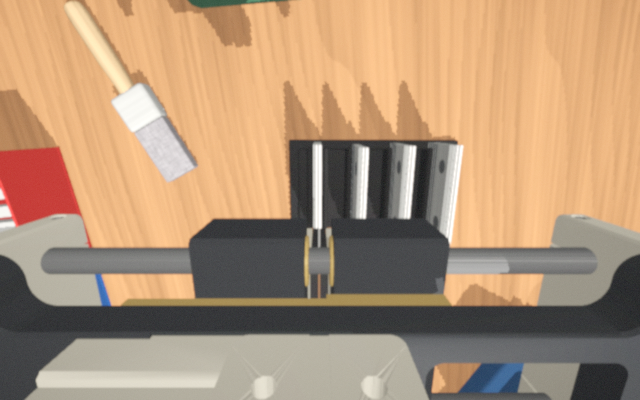

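View pics/p1s.png

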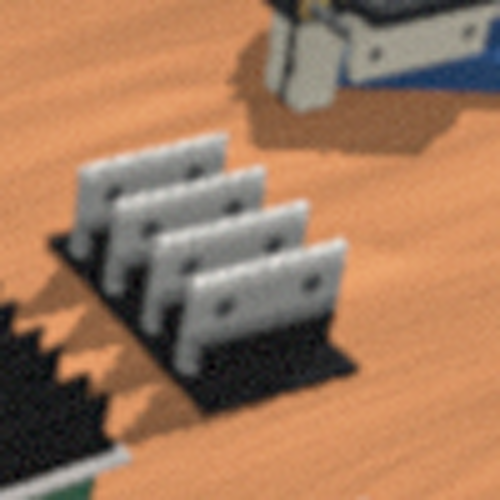

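```bash
python3 - <<'E'
from h import *
np.set_printoptions(precision=2,suppress=True)
s=bot.read_state();print(s["tcp_pos"],s["eef_rot"],s["t"])
c=view("scene");print(proj(c,[s["tcp_pos"],[541,344,77],[410,357,77],[475.7,350.7,34]]))
cw=view("wrist",s);print(proj(cw,[[541,344,77],[410,357,77],s["tcp_pos"]]))
save(bot.camera("scene"),"pics/p2s.png",(340,0,540,160),4)
save(bot.camera("top"),"pics/p2t.png",(100,130,320,350),3)
E
```

```text
[540.06 343.3  149.85] [-0.67  0.74 -0.   -0.  ] 9.7833
[[436.71 150.85]
 [433.34 171.96]
 [410.05 150.02]
 [419.58 172.05]]
[[317.53 199.81]
 [452.16 199.  ]
 [318.31 223.04]]
```

View pics/p2s.png

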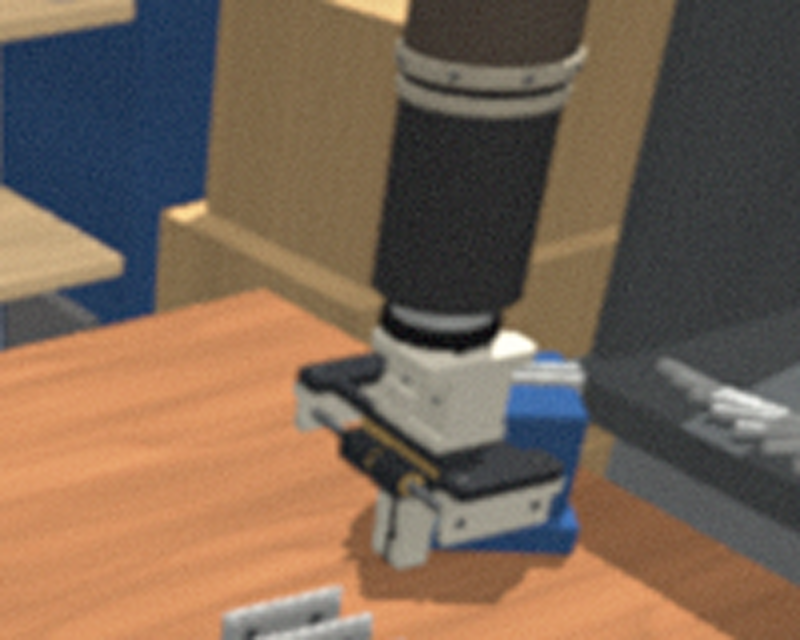

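View pics/p2t.png

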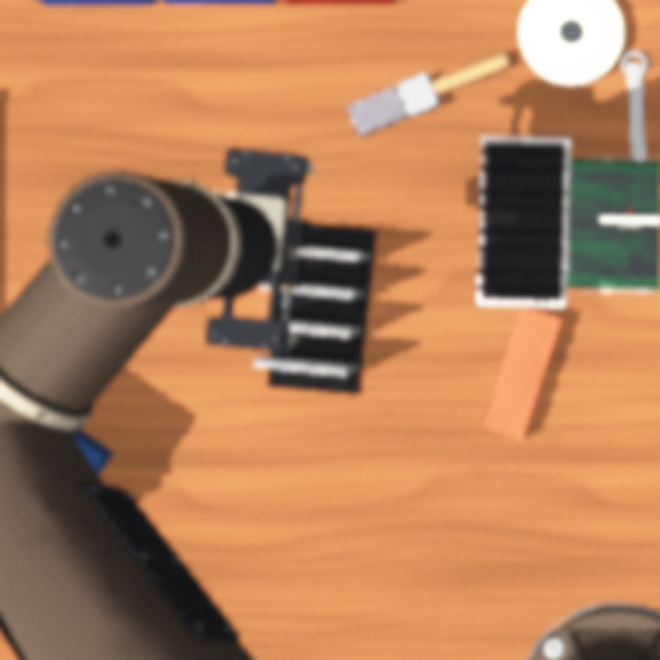

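```bash
python3 - <<'E'
from h import *
np.set_printoptions(precision=1,suppress=True)
c=view("scene")
for z in (130,150,170,200): print(z,back(c,[(441,141),(440,140)],z))
t=view("top")
print(proj(t,[[540,343,150],[540,343,217],[540,343,260],[540,343,400]]))
print(proj(c,[[540,343,150+66],[540,343,300]]))
s=bot.read_state(); save(bot.camera("wrist"),"pics/p3.png",(260,130,480,320),3.5)
E
```

```text
130 [[479.9 413.1 130. ]
 [473.8 414.3 130. ]]
150 [[504.3 388.6 150. ]
 [498.5 389.7 150. ]]
170 [[528.8 364.1 170. ]
 [523.1 365.2 170. ]]
200 [[565.4 327.4 200. ]
 [560.1 328.4 200. ]]
[[197.8 214.5]
 [192.  214.1]
 [187.9 213.9]
 [172.5 212.8]]
[[440.3 130.2]
 [445.4 101.6]]
```

View pics/p3.png

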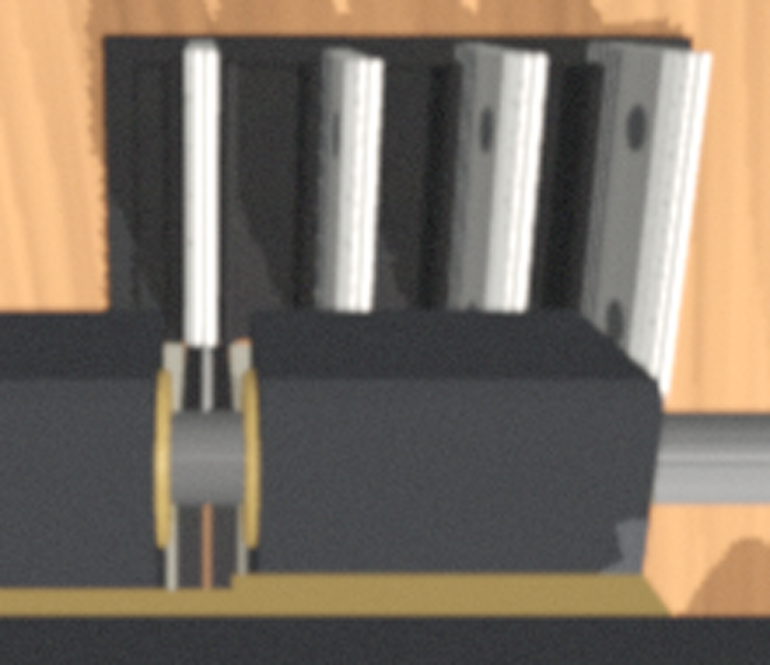

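```bash
python3 - <<'E'
from h import *
np.set_printoptions(precision=1,suppress=True)
s=bot.read_state();w=view("wrist",s);c=view("scene");t=view("top")
for d in (0,10,20,30,40,66):
    p=s["tcp_pos"]+[0,0,d]; q=p+np.array([0,-9.5,0]); print(d,proj(w,[p,q])[:].ravel(),proj(c,p))
# gripper body corners: 193 along x, 78 along y at +66
for z in (66,100): print(z,proj(t,[s["tcp_pos"]+[sx*96,sy*39,z] for sx in(1,-1) for sy in (1,-1)]).tolist())
E
```

```text
0 [318.3 223.  316.9 210.6] [[436.7 150.8]]
10 [318.3 227.7 316.8 214.7] [[437.3 147.8]]
20 [318.3 232.8 316.7 219.2] [[437.8 144.7]]
30 [318.2 238.5 316.6 224.2] [[438.4 141.6]]
40 [318.2 244.9 316.5 229.8] [[438.9 138.5]]
66 [318.1 265.5 316.1 248. ] [[440.4 130.2]]
66 [[179.54412711724493, 183.30790060378806], [204.7251643708331, 183.11436687651076], [179.16703876925575, 245.3372490540491], [204.51972302441854, 245.10085567894333]]
100 [[176.03373961303305, 182.2645350071737], [201.89315249135115, 182.066518592766], [175.62189445411647, 245.9645396133912], [201.6623604413607, 245.72132449741702]]
```

```bash
python3 - <<'E'
from h import *
np.set_printoptions(precision=2,suppress=True)
q=down(-np.pi/2)
bot.move_ptp([600,220,150],q); bot.line_to([600,220,60],120); bot.pause(.2); f0=fz(4); snap("pics/bt.png"); z=60
save(bot.camera("scene"),"pics/bts.png",(330,80,490,200),5)
while z>2:
    z-=3; bot.line_to([600,220,z],60); f=bot.read_state()["contact_force"]
    if abs(f[2]-f0[2])>3: break
s=bot.read_state();print(z,f0,f,s["tcp_pos"],s["t"])
E
```

```text
0 [ 0.24 -0.41 -0.15] [0.27 0.28 0.29] [599.81 219.9   -0.25] 16.875
```

View pics/bts.png

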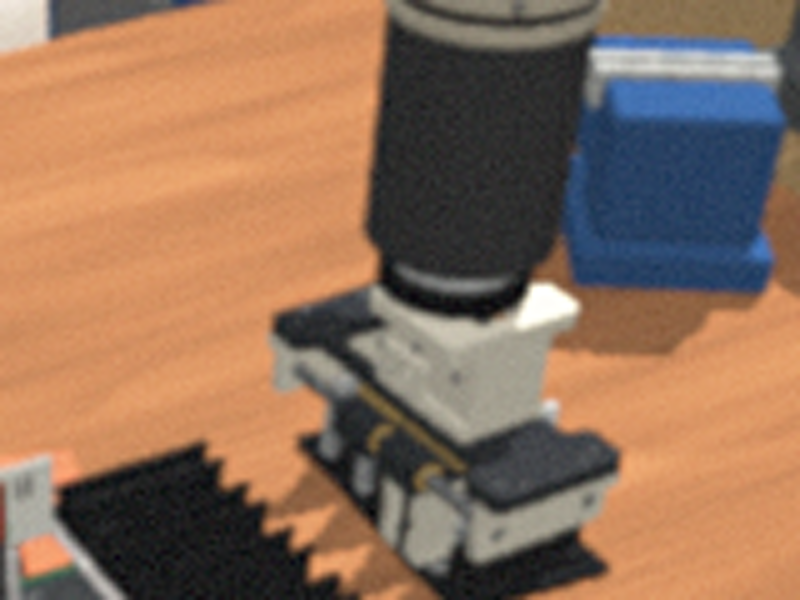

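```bash
python3 - <<'E'
from h import *
np.set_printoptions(precision=2,suppress=True)
c=view("scene"); print([ (d,proj(c,[600,220,60+d])[0]) for d in(0,20,40)]); print(back(c,(416,193),60),back(c,(416,193),90))
z=0;f0=fz(4)
while z>-45:
    z-=2
    try: bot.line_to([600,220,z],60)
    except bot.Unreachable: print("unreach",z);break
    bot.pause(.05);f=bot.read_state()["contact_force"]
    if abs(f[2]-f0[2])>3: break
s=bot.read_state();print(z,f0,f,s["tcp_pos"],s["t"])
save(bot.camera("scene"),"pics/bts2.png",(330,80,490,200),5)
E
```

```text
[(0, array([410.61, 200.45])), (20, array([411.42, 194.8 ])), (40, array([412.25, 189.02]))]
[[580.46 253.31  60.  ]] [[609.26 226.96  90.  ]]
-38 [ 0.28 -0.03  0.1 ] [-3.63 -1.24  9.46] [600.29 220.14 -36.79] 22.7083
```

View pics/bts2.png

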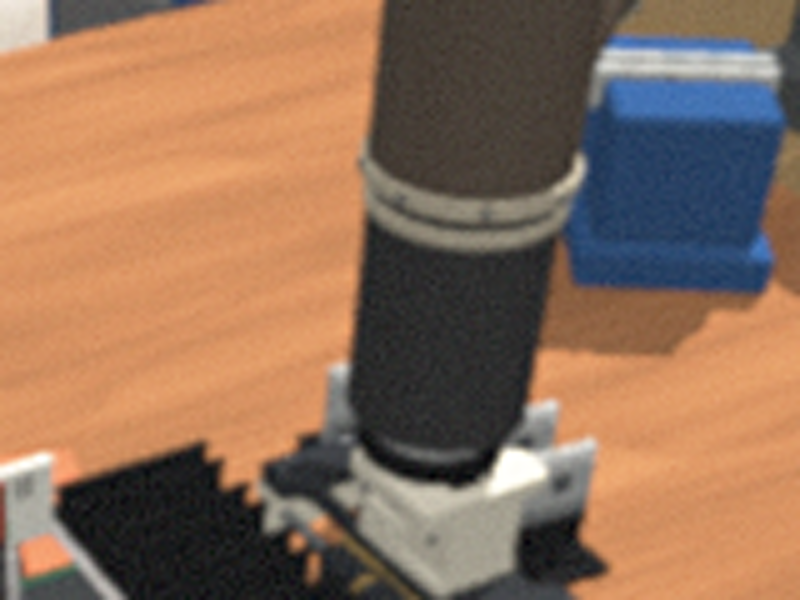

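```bash
sed -i 's/zt=44/zt=8/; s/\*p,150\]/*p,120]/g' h.py; python3 - <<'E'
from h import *
np.set_printoptions(precision=2,suppress=True)
bot.line_to([600,220,120],150)
pick_knife(KN[0])
snap("pics/p4.png"); save(bot.camera("scene"),"pics/p4s.png",(360,60,500,200),5)
E
```

```text
closed 7.725116277876618 F [-0.4   0.84  0.03] [-0.2  -0.96  2.06]
weight N 3.2522664846495024 width 7.811938314248218 t 27.2917
```

View pics/p4.png

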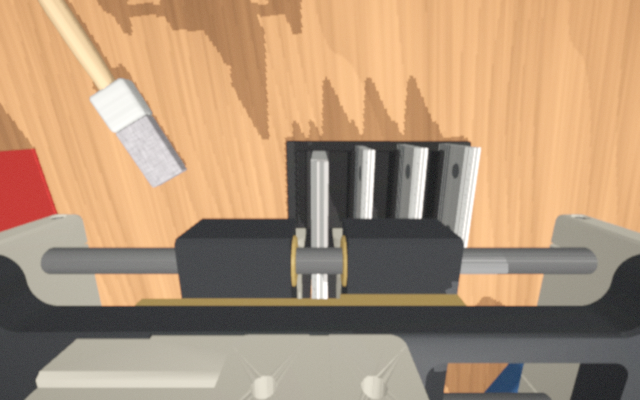

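View pics/p4s.png

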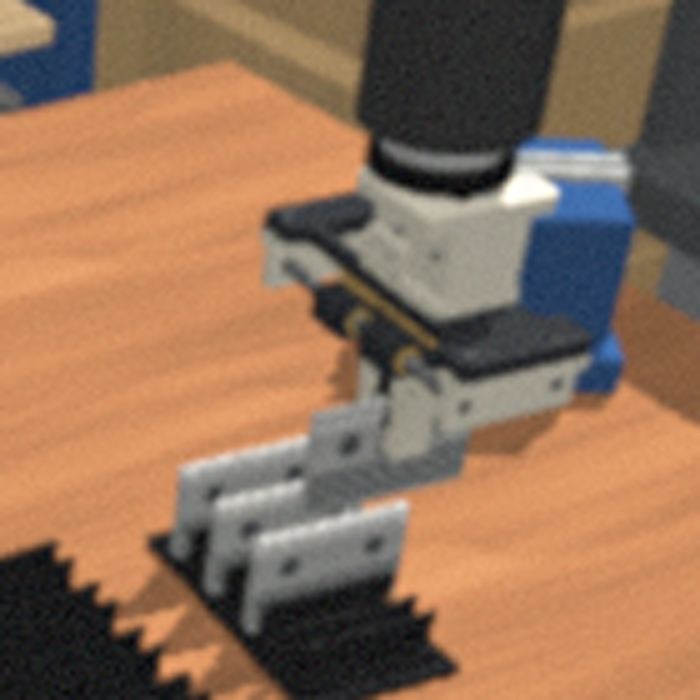

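```bash
cat >> h.py <<'E'
CY=-0.033
def over(p,z=155,yaw=CY):
    s=bot.read_state()["tcp_pos"]; bot.line_to([s[0],s[1],180],150)
    q=down(-np.pi/2+yaw); bot.move_ptp([*p,180],q); bot.line_to([*p,z],100); bot.pause(.1)
def lower(p,z0=155,zs=95.,zmin=90.5):
    f0=fz(5); fm=np.abs(f0)*0
    for z in (118,112,106,100,zs):
        bot.line_to([*p,z],50); f=bot.read_state()["contact_force"]-f0; print(z,f)
        if f[2]>6 or np.hypot(f[0],f[1])>6: print("STOP");return False
    z=zs
    while z>zmin:
        z-=.5; bot.line_to([*p,z],20); bot.pause(.05); f=bot.read_state()["contact_force"]-f0
        if f[2]>4.2: break
    print("down",z,f,bot.read_state()["t"]); return True
def release(p,o=16):
    bot.move_gripper(o); bot.pause(.1); s=bot.read_state()["tcp_pos"]
    bot.line_to([*p,s[2]+25],60); bot.line_to([*p,180],150); print("w",bot.read_state()["width"],bot.read_state()["t"])
E
python3 - <<'E'
from h import *
np.set_printoptions(precision=2,suppress=True)
over(SL[0]); st,im=snap("pics/o1.png"); save(im,"pics/o1z.png",(250,80,450,320),3)
save(bot.camera("scene"),"pics/o1s.png",(280,90,440,250),4)
E
```

```text
(no output)
```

View pics/o1z.png

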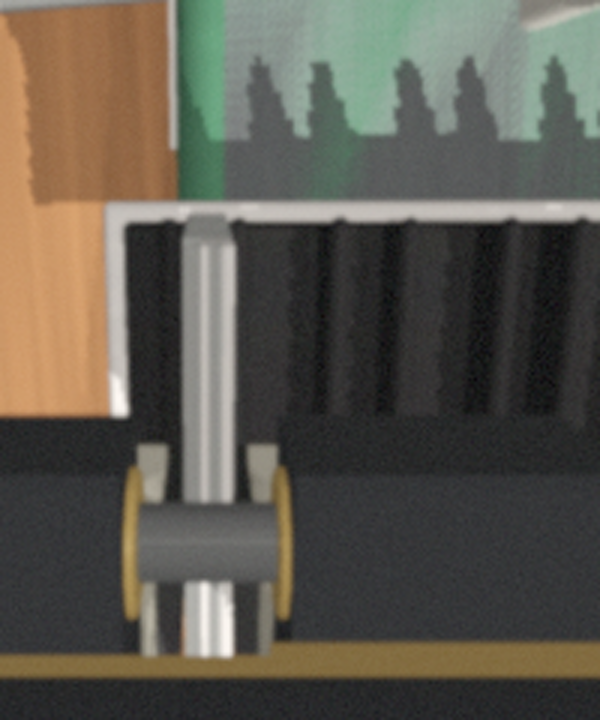

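View pics/o1s.png

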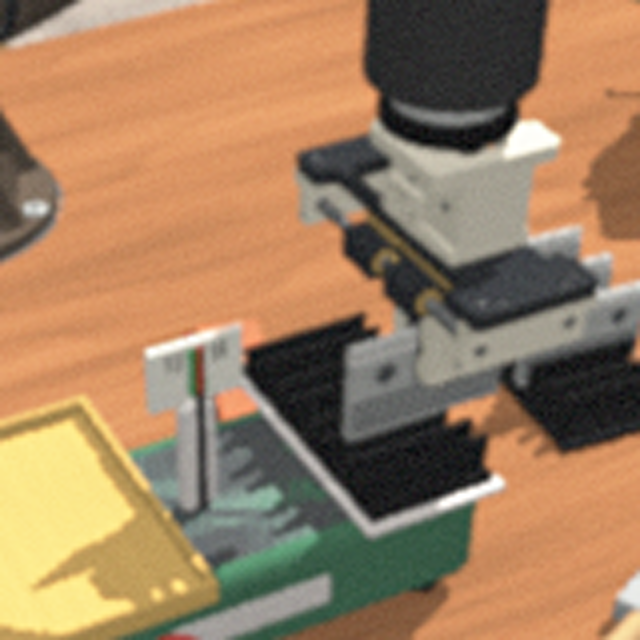

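```bash
python3 - <<'E'
from h import *
np.set_printoptions(precision=2,suppress=True)
if lower(SL[0]): release(SL[0])
snap("pics/q1.png"); save(bot.camera("scene"),"pics/q1s.png",(280,90,440,250),4)
E
```

```text
118 [-0.31  0.39 -0.01]
112 [-0.66 -0.15  0.27]
106 [-0.88  0.15  0.12]
100 [-0.29 -0.9   2.08]
95.0 [-1.43  0.46  2.03]
down 93.5 [-2.93  1.44  7.71] 34.3833
w 15.791632052443324 36.0417
```

View pics/q1s.png

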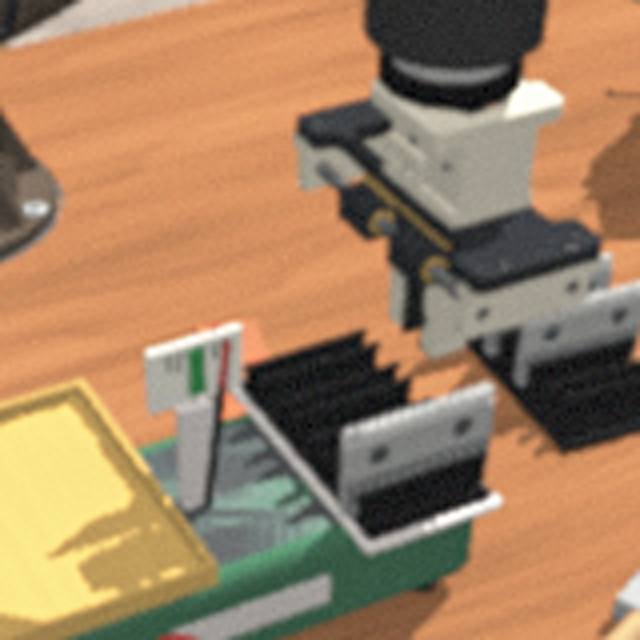

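```bash
python3 - <<'E'
from h import *
np.set_printoptions(precision=2,suppress=True)
pick_knife(KN[1])
if bot.read_state()["width"]>6.5:
  over(SL[1])
  if lower(SL[1]): release(SL[1])
snap("pics/q2.png"); save(bot.camera("scene"),"pics/q2s.png",(280,90,440,250),4)
E
```

```text
closed 8.147452572971977 F [ 0.65  1.05 -0.62] [-0.45  0.25  1.25]
weight N 3.2961819995071 width 7.765599357621945 t 39.7833
118 [ 0.02 -0.25 -0.23]
112 [-0.22  0.54  0.13]
106 [-0.44 -1.27  0.93]
100 [-0.11 -0.41  0.33]
95.0 [-0.17 -0.19  0.63]
down 93.5 [-1.81 -0.33  4.62] 46.6917
w 15.62367822294513 48.35
```

View pics/q2s.png

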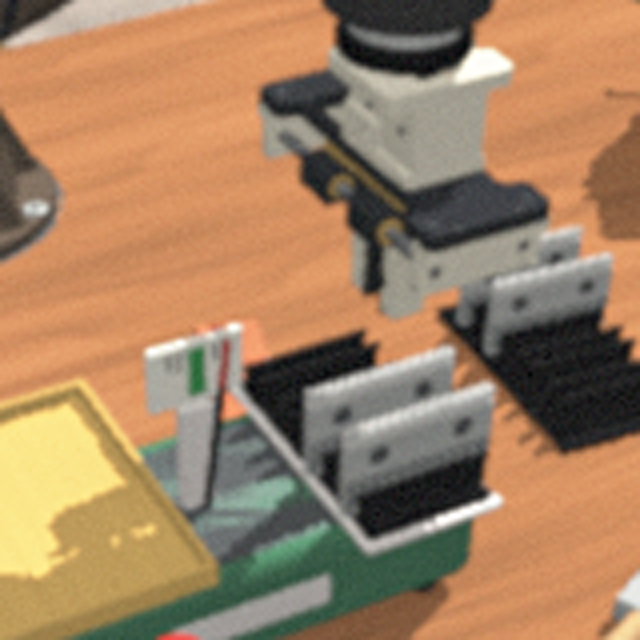

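View pics/q2.png

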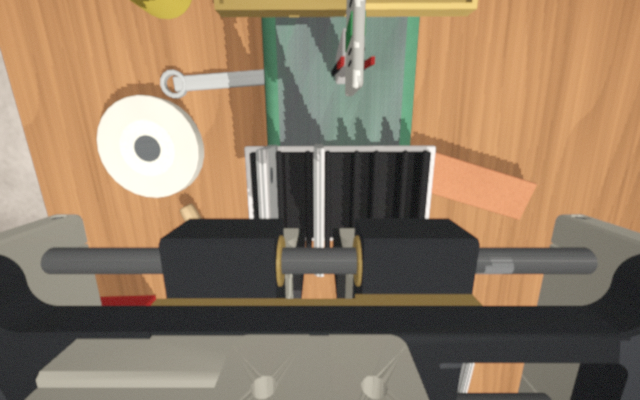

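Two knives stand in the cradle; the wrist view shows both upright in the left slots (265,180) and (318,180). I'll do the other two the same way.

```bash
python3 - <<'E'
from h import *
np.set_printoptions(precision=2,suppress=True)
ok=True
for i in (2,3):
  pick_knife(KN[i])
  if bot.read_state()["width"]<6.5: print("MISS",i);break
  over(SL[i])
  if not lower(SL[i]): break
  release(SL[i])
snap("pics/q3.png"); save(bot.camera("scene"),"pics/q3s.png",(280,90,440,250),4)
E
```

```text
closed 7.660932652645814 F [ 0.53 -0.24 -0.55] [0.24 0.17 1.81]
weight N 2.9507997514258286 width 8.003052910703385 t 52.1
118 [-0.04  0.2  -0.11]
112 [0.05 0.74 0.94]
106 [-0.66  0.82  0.59]
100 [0.99 0.72 1.06]
95.0 [0.36 0.44 1.28]
down 93.5 [-2.17  0.23  5.06] 59.0167
w 15.870404305898978 60.675
closed 7.54776408422179 F [ 0.66 -0.11 -0.09] [-1.33 -0.39  1.3 ]
weight N 2.8050528104206305 width 7.591823785477165 t 64.3333
118 [-0.47  0.32 -0.62]
112 [-0.35 -0.36 -0.34]
106 [0.18 0.92 0.1 ]
100 [-0.04  0.68  0.28]
95.0 [-0.55 -0.4  -0.57]
down 93.0 [-2.74 -0.38 10.22] 71.55
w 15.905633072119128 73.2167
```

View pics/q3s.png

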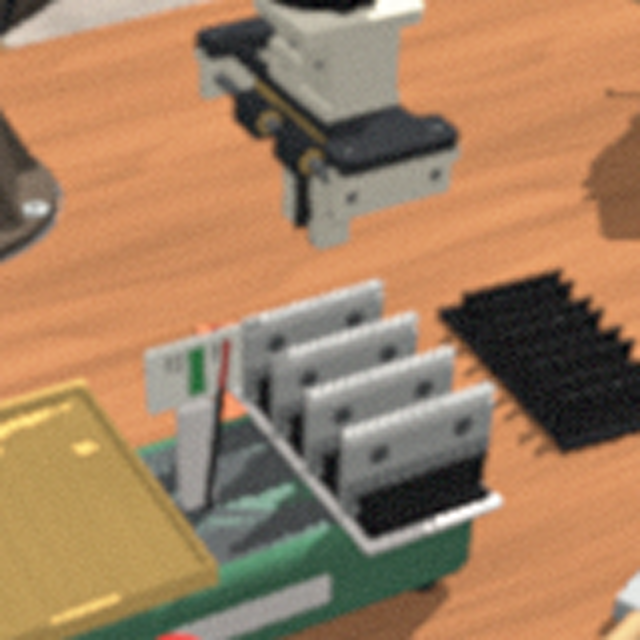

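View pics/q3.png

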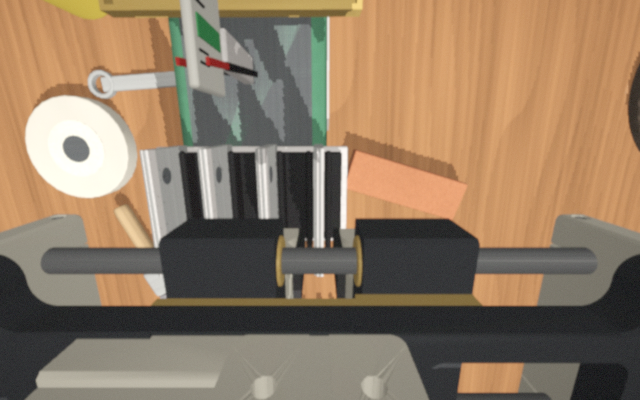

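```bash
python3 - <<'E'
from h import *
np.set_printoptions(precision=1,suppress=True)
bot.line_to([507.9,101.8,250],200)
bot.move_ptp([528,-255,230],down(-np.pi/2)); st,im=snap("pics/t1.png"); print(st["t"],st["tcp_pos"])
save(im,"pics/t1z.png",(190,10,450,210),3)
E
```

```text
75.1583 [ 528.2 -254.2  229.9]
```

View pics/t1.png

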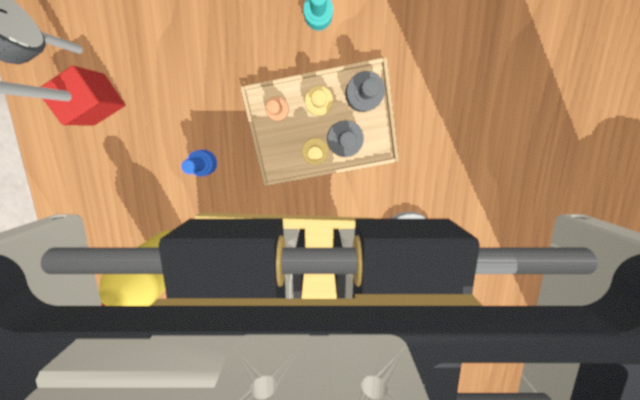

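View pics/t1z.png

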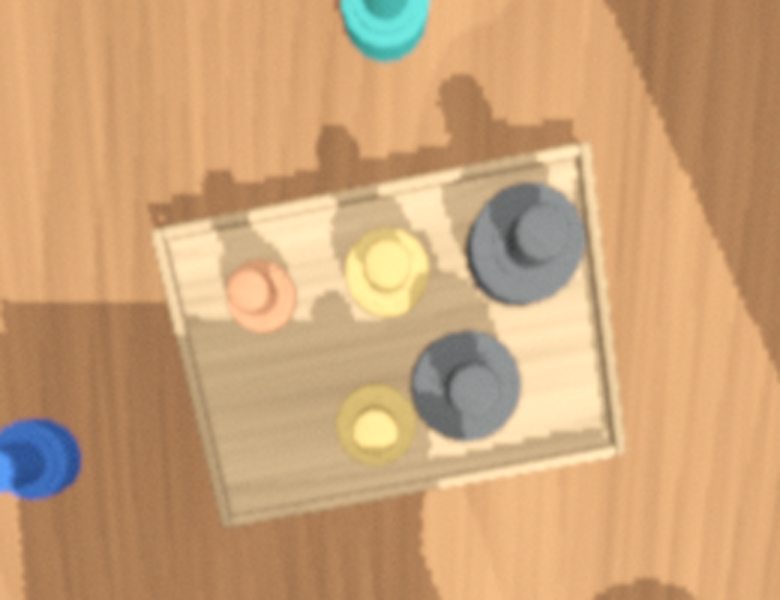

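```bash
python3 - <<'E'
from h import *
np.set_printoptions(precision=1,suppress=True)
cv,im=load("pics/t1.png"); f=lambda a:np.array(a)/3+[190,10]
for n,uv,z in(("500a",(542,233),73),("500b",(475,388),73),("200a",(388,265),63),("200b",(375,428),63),("100",(252,293),55)): print(n,back(cv,f(uv),z)[0])
for n,uv,z in(("500a",(525,243),37),("500b",(467,385),37),("200a",(387,270),27),("200b",(375,424),27),("100",(262,295),20)): print("body",n,back(cv,f(uv),z)[0])
print(back(cv,f([(155,232),(585,148),(620,452),(228,520)]),16))
E
```

```text
500a [ 467.2 -367.3   73. ]
500b [ 491.8 -308.3   73. ]
200a [ 527.1 -356.5   63. ]
200b [ 532.5 -291.4   63. ]
100 [ 583.6 -346.3   55. ]
body 500a [ 468.2 -368.    37. ]
body 500b [ 491.7 -308.4   37. ]
body 200a [ 527.5 -357.9   27. ]
body 200b [ 533.  -290.4   27. ]
body 100 [ 584.4 -347.8   20. ]
[[ 632.3 -375.2   16. ]
 [ 440.  -410.    16. ]
 [ 415.4 -276.3   16. ]
 [ 605.3 -243.    16. ]]
```

```bash
cat >> h.py <<'E'
GZ={"5":8,"2":0,"1":-6}      # cmd z at grasp in tray
def pick_w(kind,p,d=0.):
    zt=GZ[kind]; q=down(-np.pi/2+d); bot.move_gripper(30,40)
    bot.move_ptp([*p,110],q); bot.pause(.1); f0=fz(4)
    bot.line_to([*p,zt+25],150); bot.line_to([*p,zt],70)
    f=bot.read_state()["contact_force"]-f0; bot.move_gripper(0,40); w=bot.read_state()["width"]
    bot.line_to([*p,zt+30],80); bot.line_to([*p,190],180); bot.pause(.2); f2=fz(4)
    print(kind,"F",f,"w",w,bot.read_state()["width"],"weight",f0[2]-f2[2]); return bot.read_state()["width"]>12
def place_w(kind,p,floor=118.4):
    zt=GZ[kind]+floor-5
    bot.move_ptp([*p,190],down(-np.pi/2+CY)); bot.line_to([*p,zt+12],150); bot.pause(.1); f0=fz(4)
    bot.line_to([*p,zt+2],40); z=zt+2
    while z>zt-1.5:
        z-=.5; bot.line_to([*p,z],20); bot.pause(.04); f=bot.read_state()["contact_force"]-f0
        if f[2]>2: break
    print("set",z-zt,f); bot.move_gripper(34); s=bot.read_state()["tcp_pos"]
    bot.line_to([*p,s[2]+30],80); bot.line_to([*p,190],180); print("t",bot.read_state()["t"])
E
python3 - <<'E'
from h import *
np.set_printoptions(precision=2,suppress=True)
if pick_w("5",(467.5,-367.4)): place_w("5",(525,-165))
save(bot.camera("scene"),"pics/w1.png",(130,130,410,330),2.8)
E
```

```text
5 F [0.07 0.43 0.66] w 21.264476512218295 21.37178320900969 weight 4.114256394062964
set 0.0 [-0.65  0.86  4.34]
t 84.625
```

View pics/w1.png

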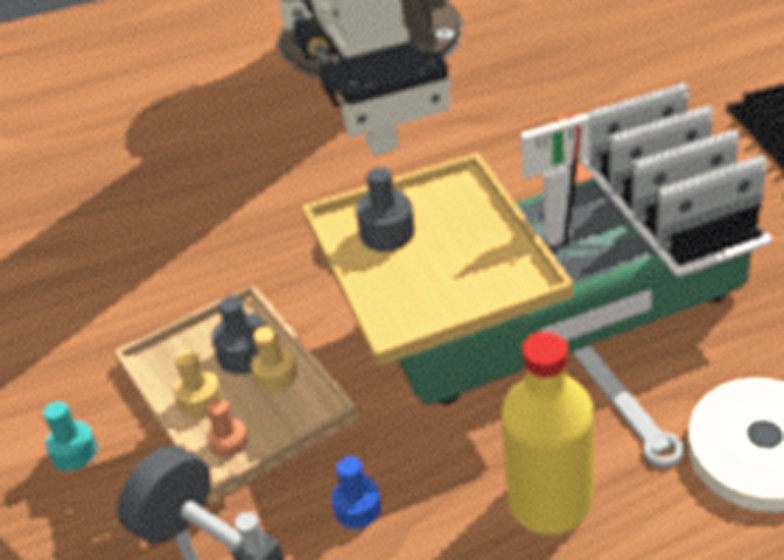

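```bash
python3 - <<'E'
from h import *
np.set_printoptions(precision=2,suppress=True)
if pick_w("5",(491.8,-308.3),-0.35): place_w("5",(525,-110))
bot.pause(1)
im=bot.camera("scene");save(im,"pics/w2.png",(130,130,410,330),2.8);save(im,"pics/w2d.png",(310,160,360,220),10)
E
```

```text
5 F [-0.41 -0.29  1.11] w 21.17225517804472 21.139263915621385 weight 5.254817712995531
set 0.0 [-0.57  0.1   2.63]
t 93.8667
```

View pics/w2.png

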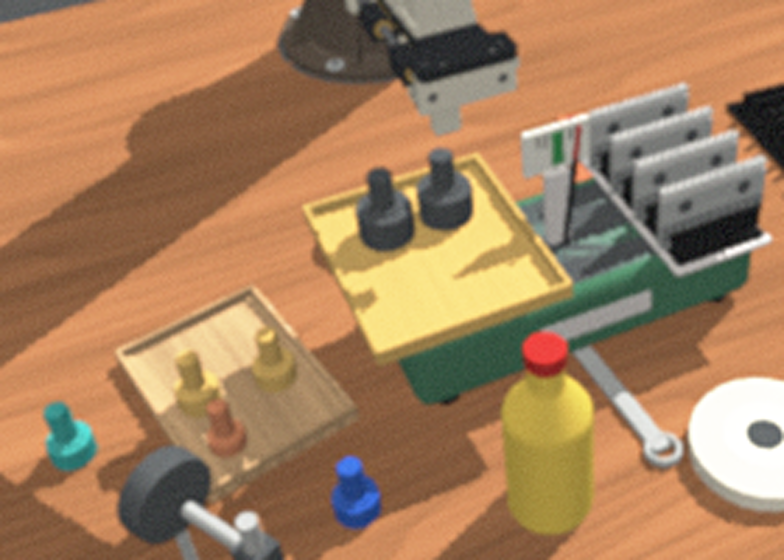

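View pics/w2d.png

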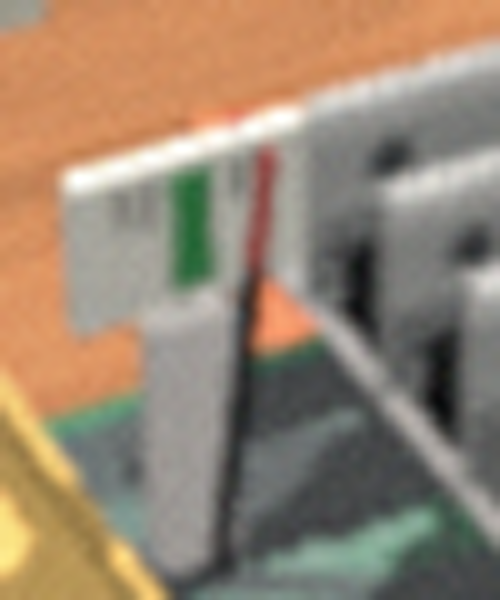

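Both 500 g weights are in the dish. The pointer (zoom 262,160) is still on the goods-side stop, right of the green band (175–210), so a 200 g goes on next.

```bash
python3 - <<'E'
from h import *
np.set_printoptions(precision=2,suppress=True)
if pick_w("2",(527.2,-356.8)): place_w("2",(600,-165))
bot.pause(1.2)
im=bot.camera("scene");save(im,"pics/w3.png",(130,130,410,330),2.8);save(im,"pics/w3d.png",(310,160,360,220),10)
E
```

```text
2 F [-0.16  0.37 -0.32] w 18.963223748530538 18.996531395566294 weight 2.163258773826682
set -1.5 [-1.01 -0.71 -0.11]
t 105.5667
```

View pics/w3.png

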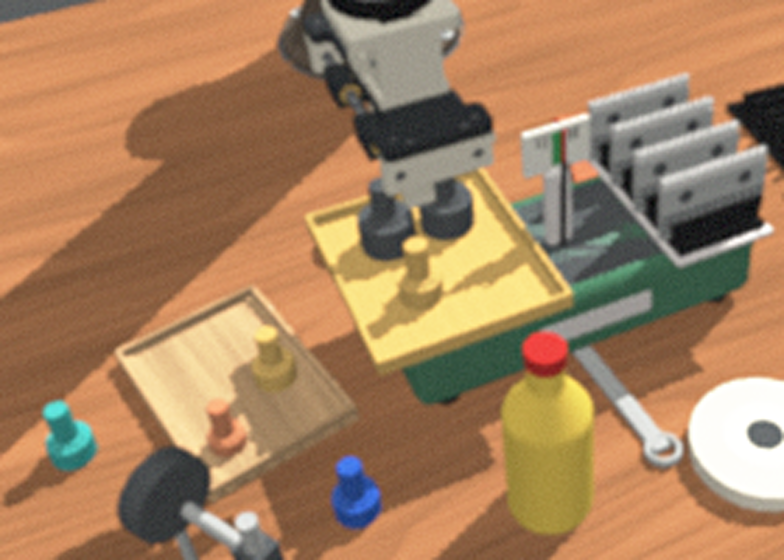

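View pics/w3d.png

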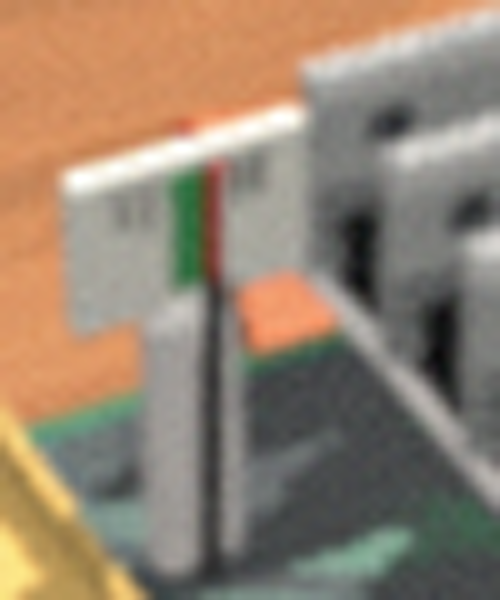

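```bash
python3 - <<'E'
from h import *
np.set_printoptions(precision=2,suppress=True)
import glob
cur=np.mean([bot.camera("scene").astype(float) for _ in range(4)],0); cv2.imwrite("pics/cur.png",cur[:,:,::-1])
def cen(im):
    im=im.astype(float); out=[]
    for r in range(176,186):
        row=im[r,325:342]; red=np.clip(row[:,0]-np.maximum(row[:,1],row[:,2])-25,0,None)
        out.append((red*np.arange(325,342)).sum()/max(red.sum(),1))
    return np.array(out)
a=cv2.imread("pics/a_scene.png")[:,:,::-1]
w2=cv2.resize(cv2.imread("pics/w2d.png"),None,fx=.1,fy=.1,interpolation=cv2.INTER_AREA)[:,:,::-1]
W=np.zeros_like(a);W[160:220,310:360]=w2
for n,i in(("level",a),("stop",W),("cur",cur)): print(n,cen(i))
save(a,"pics/a_d.png",(310,160,360,220),10); save(cur.astype(np.uint8),"pics/cur_d.png",(310,160,360,220),10)
for r in (176,179,182): print(a[r,322:345].tolist())
E
```

```text
level [335.09 329.54 329.47 329.38 329.5  329.51 329.59 329.59 329.59 329.57]
stop [336.18 336.03 335.86 335.74 335.67 335.6  335.55 335.46 335.21 335.13]
cur [331.35 331.22 331.03 331.   331.   331.   331.   331.   331.   331.  ]
[[247, 245, 238], [243, 240, 232], [243, 242, 234], [237, 236, 228], [228, 225, 212], [208, 206, 191], [189, 179, 166], [184, 151, 139], [170, 136, 127], [163, 150, 141], [155, 155, 143], [135, 136, 128], [135, 134, 127], [119, 118, 111], [141, 139, 133], [167, 164, 154], [165, 164, 155], [167, 162, 153], [165, 143, 128], [142, 101, 82], [114, 69, 52], [100, 63, 47], [79, 48, 36]]
[[142, 142, 134], [144, 144, 136], [133, 134, 129], [143, 145, 134], [126, 144, 125], [81, 121, 87], [68, 94, 56], [100, 57, 31], [111, 75, 65], [149, 144, 135], [159, 159, 150], [140, 139, 133], [141, 141, 133], [152, 148, 140], [155, 155, 145], [166, 166, 155], [166, 167, 159], [171, 167, 157], [155, 135, 121], [102, 79, 67], [41, 33, 26], [20, 15, 21], [23, 27, 26]]
[[139, 140, 130], [148, 148, 140], [140, 139, 131], [144, 144, 136], [146, 150, 139], [97, 127, 104], [76, 97, 63], [102, 58, 33], [118, 66, 58], [152, 139, 132], [165, 163, 156], [168, 166, 158], [167, 165, 158], [165, 164, 156], [170, 165, 157], [166, 165, 155], [164, 162, 154], [161, 159, 151], [126, 127, 121], [64, 63, 58], [13, 15, 17], [15, 14, 12], [24, 29, 28]][ WARN:0@10.152] global loadsave.cpp:1063 imwrite_ Unsupported depth image for selected encoder is fallbacked to CV_8U.
```

View pics/a_d.png

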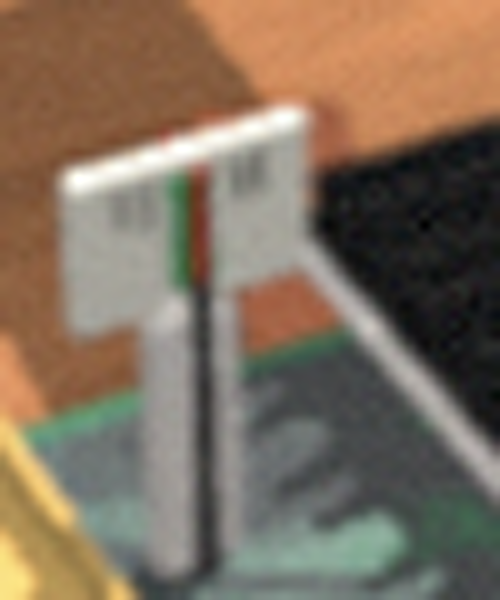

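View pics/cur_d.png

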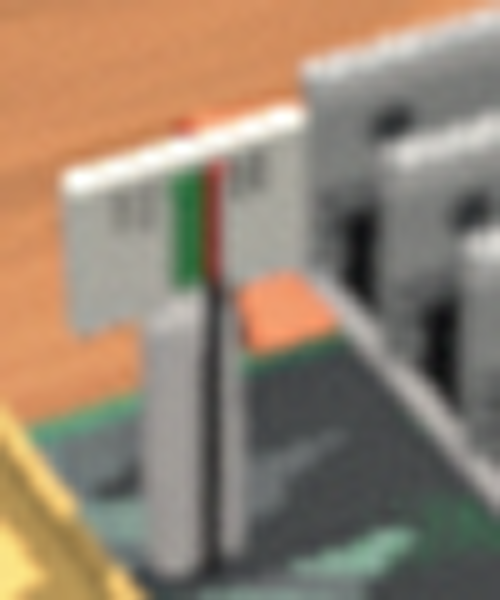

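```bash
python3 - <<'E'
from h import *
np.set_printoptions(precision=2,suppress=True)
print(view("scene")[1][:3,:3].T@-view("scene")[1][:3,3])
s=bot.read_state()["tcp_pos"]; bot.line_to([s[0],s[1],265],200)
bot.move_ptp([580,46,265],down(-np.pi/2+CY)); bot.pause(.3); st,im=snap("pics/d1.png"); print(st["t"])
save(im,"pics/d1z.png",(270,70,400,190),6)
E
```

```text
[1261.16 -369.43  769.03]
108.7
```

View pics/d1z.png

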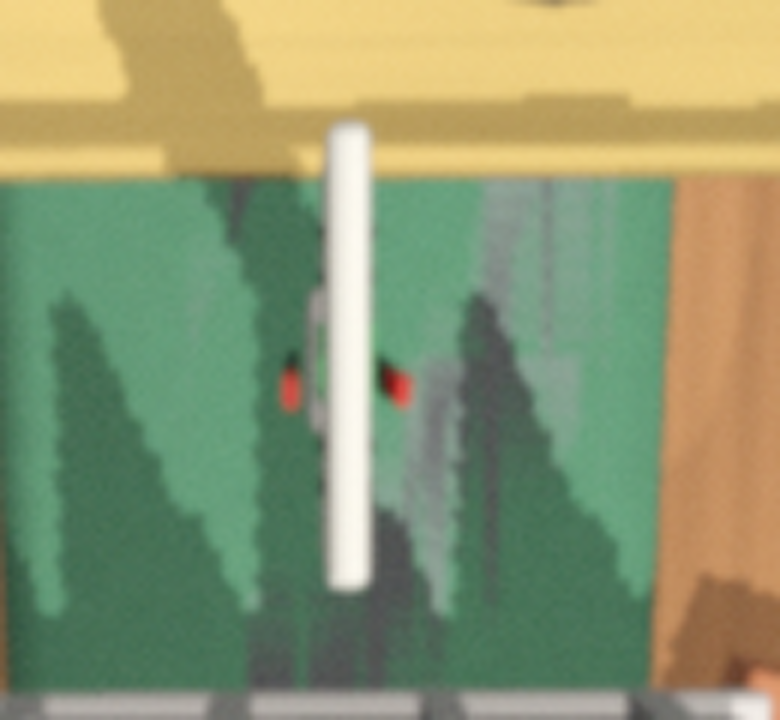

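View pics/d1.png

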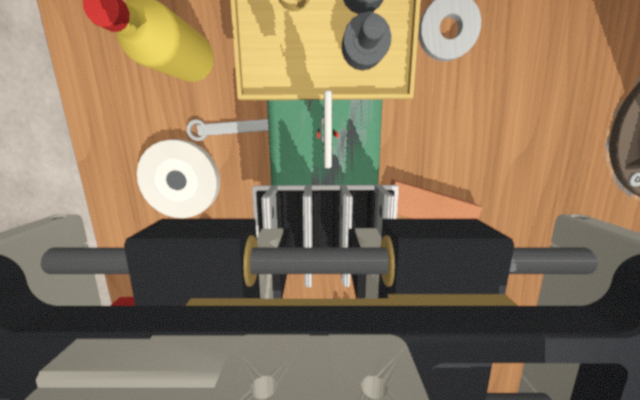

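```bash
python3 - <<'E'
from h import *
np.set_printoptions(precision=2,suppress=True)
cv,im=load("pics/d1.png"); f=lambda a:np.array(a)/6+[270,70]-.4
e=back(cv,f([(349,122),(349,590)]),214);print(e, np.linalg.norm(e[0]-e[1]),e.mean(0))
yax=np.array([.033,.9995])
for z in (195,205,214):
  b=back(cv,f([(290,370),(290,390),(290,411),(399,372),(399,390),(399,408)]),z)[:,:2]; print(z,(b-e.mean(0)[:2])@yax)
y=im[125:150,310:345].astype(int); red=(y[:,:,0]-np.maximum(y[:,:,1],y[:,:,2])); red=np.clip(red-40,0,None)
for sl in (slice(0,12),slice(18,35)):
    r=red[:,sl];print((r.sum(1)*np.arange(125,150)).sum()/r.sum(),r.sum(1))
E
```

```text
[[569.03 -51.87 214.  ]
 [570.73  11.98 214.  ]] 63.880690277215145 [569.88 -19.94 214.  ]
195 [0.99 3.95 7.07 1.31 3.97 6.65]
205 [0.91 3.76 6.76 1.22 3.78 6.36]
214 [0.84 3.59 6.49 1.14 3.61 6.1 ]
134.64641555285542 [  0   0   0   0   0   0   0  56 143 180 186 173  85   0   0   0   0   0
   0   0   0   0   0   0   0]
134.2603266090298 [  0   0   0   0   0   0   0  82 239 279 246 157  38   0   0   0   0   0
   0   0   0   0   0   0   0]
```

```bash
python3 - <<'E'
from h import *
bot.pause(1.5); save(bot.camera("scene"),"pics/f.png",(130,110,450,350),2.5); print(bot.read_state()["t"])
E
```

```text
110.3
```

View pics/f.png

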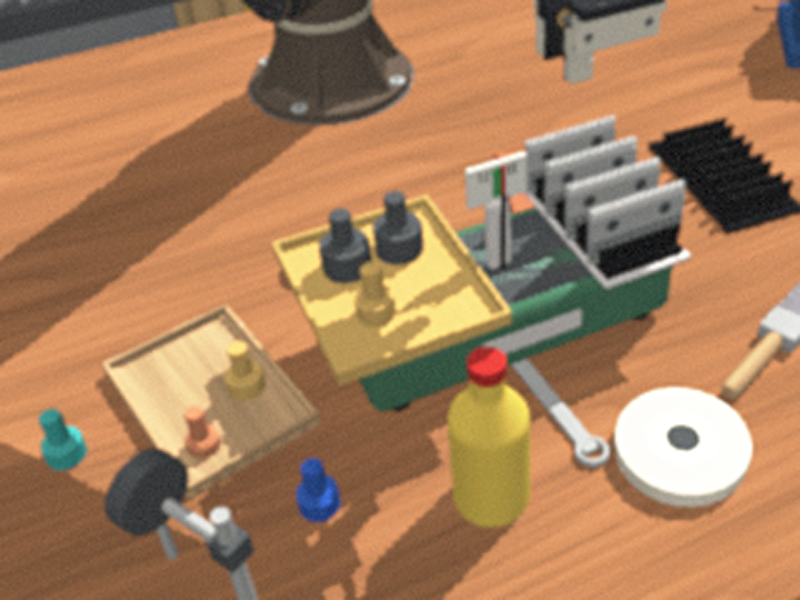

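The final picture shows four knives upright in the cradle and 500+500+200 g in the dish. The other 200 g (243,370) and the 100 g (202,432) are in the tray, and the pointer is steady in the green. I'm handing the job in.

```bash
python3 -c "
from plant import bot
print(bot.close_job())"
```

```text
the job is handed in; nothing more can be done
None
```

I moved all four knives from the rack to the four cradle slots, lowering each until the force reading showed it was seated before letting go. Then I put both 500 g weights and one 200 g weight in the brass pan, 1200 g in all. The job was handed in at about 110 s, within the 210 s limit.

**Last checks:**
- **Pointer:** it rests at about +0.025 to +0.029 rad, read from two cameras, so it is inside the ±0.042 band. That puts the knives at roughly 1240–1250 g.
- **Spare weights:** the other 200 g and the 100 g are upright in the wooden tray.
- **Other things on the bench:** the look-alikes and bystanders look undisturbed. I saw no sign of a weight being knocked aside.

**What disagreed or failed:**
- **Finger length:** the fingertips are really about 36 mm short of the reported TCP. My first grasp closed above the knife without touching it. I then lowered the closed fingers onto bare bench, at about 9 N, to measure the gap and corrected every height after that.
- **Wrist weighing:** the wrist force gave a total of about 1254 g but was off by up to about 80 g on a known 500 g weight. I relied on the pointer instead.
- **200 g weight:** its set-down showed no clear contact force, so it was let go at about pan height. The pictures show it upright in the dish.

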